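Refit the cover of a repaired appliance

ROBOT

A 7-joint arm with a two-finger parallel gripper is mounted at the origin on the work surface. World frame = base frame: x ahead of the robot, y to its left, z up, the work surface at z = 0. Lengths are in mm, angles in degrees, forces in N, time in s.
With the tool pointing down it reaches from about 425 to 925 mm from the base axis. Payload 6.8 kg.
Tool frame: the origin (TCP) lies at the very end of the fingers, on their centre line; the grasp point (between the pads) lies 19 mm behind it; z points along the fingers, y is the line along which they close (so a half turn about z gives the same grasp; the last joint's range is limited). The gripper opens to 88 mm and grips with 3 to 60 N. Pads are 20 mm wide; open, the fingers measure 115 mm over their backs; the gripper's body (75 mm by 178 mm) begins 61 mm behind the grasp point.
Start: joints at [61.702, 27.33, 1.283, 89.118, -0.659, 63.558, -4.761], TCP at [254.013, -625.4, 222.664] pointing down, gripper open.
Joint ranges: [-169.35, 169.35], [-19.33, 120.38], [-80.79, 83.38], [13.8, 139.57], [-78.32, 258.32], [9.67, 109.79], [-169.56, 169.56]. Speed limits (degrees/s): [136.94, 136.94, 180, 180, 180, 180, 180].

INTERFACE

Orientations are given as a 3x3 rotation matrix whose columns are the frame's x, y, z axes.
In Python, from workcell import * gives the robot as it stands. The module is installed in compiled form; this text tells all that it offers.
- The arm moves only by the tool drive_tool, never from a script. Its argument "targets" is a list of rows, each an object of numbers: "wx", "wy", "wz": the turn, a rotation vector about the tool's x, y, z in units of pi/4 rad (1.0 is pi/4 rad); "dx", "dy", "dz": the shift along the tool's x, y, z in units of 15 cm (1.0 is 15 cm); "hand": the closure, from -1 (fully open) to 1 (shut). In form: [{"wx": .., "wy": .., "wz": .., "dx": .., "dy": .., "dz": .., "hand": ..}, ...]. A call has 1 to 8 rows; each row is the pose to reach, as a shift and turn from the pose commanded when the call began, along the tool's axes at that moment; what a row does not reach only later rows make up. A row lasts 1/8 s, in which the tool goes at most 62.5 mm and 10.7 degrees, less where a joint would pass 70% of its speed; a pose out of reach is approached as far as the arm can. A call with a number of a shift or a turn outside -1 to 1 is refused whole. A call with a gripper value outside its range is refused whole. The fingers move at their own pace and stop on an object; the grip force is fixed at half the most. Time passes only in rows, so rows that repeat a pose let the fingers close. It gives the time, the measured TCP pose, the force, the opening and the grip force at its end, in the units of the state.
- read_state(): the state, without advancing time (a new reading comes with each control period).
- grab_frame(name): name is "scene" or "top" or "wrist"; returns a dict with "img" (420x560x3 uint8, blue, green, red), "mtx" (3x3 intrinsics, pixels), "R" (3x3) and "t" (3): a world point X has camera coordinates R X + t. Camera axes: x right, y down, z forward; pixel columns grow to the right and rows downward; lengths in mm; the calibration is good to about 2 mm. A picture is of the moment at which its call begins. There is no depth.
- finish_job(): hands the job in; it is judged then, once.
Trained networks look in a picture, given as the dict that the camera call returned (one of the last four; its "shot" number tells which), for a name from the list of things; names that differ only in an ending like _2 or _b are one class to them, and where a whole thing is asked for, a point or a joint stands for the part that bears it (a point fixed in the world has none). Each returns a list of dicts, best first, with "p" (0 to 1); they miss things now and then, are a little off and sometimes report something else, mostly with a low value. They report only what shows in the picture. A call takes as long as a camera call. They do not tell look-alikes from the thing itself.
- find_in(picture, name): "extent" ([left, top, right, bottom] in pixels, round what is visible of it).
- trace(picture, name): "pixels" (420x560 bool, what is visible of it) and "extent" ([left, top, right, bottom] in pixels, round what is visible of it).
The state is a dict: "time_s": time; "joints": joint angles; "qd": joint speeds; "effort": joint torques, N m; "tcp_pos": TCP position; "ee_rot": TCP orientation; "ft_force": force on the tool from outside, world axes, zero at the start; "torque": the same for the moment, N m; "finger_gap": finger opening in mm; "gripper_force": force on a finger pad.
Only numpy, scipy, OpenCV 4.12 (cv2) and the standard library are available. Lean on these libraries where they do the work, as an engineer would, in place of code of your own. Each camera call takes 0.05 s, during which the arm holds its last target. There are 200 camera calls.

TASK

Close up the repaired appliance: pick up its loose cover, hold it tilted and hook its two tongues under the lip of the open case, then swing the other edge down, without letting it drop, until the cover lies flat and fully home in its recess. Then slide the latch fully shut over the cover's edge, and leave the other things on the table where they are.

Things in the scene. Friction and masses are not known exactly. Their poses are not given: they have to be found in the camera images.
- case: Open grey plastic case of the repaired appliance, fixed, open side up, 170 (x) x 150 (y) mm plus a latch block on +x. Origin: centre of its underside, z up. Retaining lip on its -x side (roughly towards the robot), slide latch on +x. Fully home, the cover's origin lies at x = 0 (+-3), y = 0 (+-3), z = 40 mm in this frame, with parallel axes.
- seat (a point): Centre of the recess for the cover, at the height of the ledge that it rests on: (0, 0, 40) mm in the case's frame, same axes. The recess is 158 mm in x (-79 to +79) and 144 mm in y; its rims on +x, +y and -y rise 5 mm above the ledge, and on -x a wall rises to the lip. The cover is too long to go straight down past the lip.
- lip_edge (a point): Middle of the lip's free lower edge: (-67, 0, 50) mm in the case's frame, same axes. The lip spans the whole width, is 5 mm thick (top at 55 mm) and overhangs the recess by 12 mm (x from -79 to -67), leaving a 10 mm gap above the ledge.
- cover: Loose grey cover, about 160 g, flat on the table, rib up: plate 138 x 138 x 5 mm with two tongues (34 mm wide at y = +-36 mm, same thickness) sticking out 14 mm from its -x edge; 152 mm overall (x from -76 to +76). Origin: middle of that, on the underside; z up. Black slots mark the half away from the tongues. It starts with its tongues roughly towards the robot.
- cover_tongue (a point): Middle of the line joining the ends of the two tongues, on the underside: (-76, 0, 0) mm in the cover's frame.
- cover_rib (a point): Middle of the top of the cover's grip rib: (5, 0, 33) mm in the cover's frame. The rib is 12 mm thick in x, 80 mm long in y and stands 28 mm above the plate, near the centre of mass.
- latch (a joint): Slide latch on the case's +x side, in m: 0 drawn back (open), 0.030 fully shut; starts between 0 and 0.008. It slides along the case's -x and stays where it is left (friction about 1.2 N). Shut, its 32 mm wide steel bolt reaches 21 mm in over the recess, 2.5 mm above the seated cover.
- latch_knob (a point): Middle of the top of the latch's black upright knob, which moves with the latch. Knob 12 mm in the case's x, 20 mm in its y, 27 mm high on the 5 mm bolt: foot 52.5 mm, top 79.5 mm above the table. At joint 0 it is at x = +113 mm, y = 0 in the case's frame.
- screwdriver: screwdriver, 170 mm long, red handle, lying between case and cover; bystander; origin: centre of its underside
- spool: reel of solder, 60 mm across, 30 mm high; bystander; origin: centre of its underside
- pliers: pliers with red handles, 160 mm long, lying flat; bystander; origin: centre of its underside
- mug: white mug, 80 mm across, 85 mm high; bystander; origin: centre of its underside
- spray_can: upright spray can, 52 mm across, 170 mm high; bystander; origin: centre of its underside
- meter: black multimeter lying flat, 150 x 75 x 41 mm; bystander; origin: centre of its underside
- parts_tray: open black tray for small parts, 90 x 120 x 30 mm; bystander; origin: centre of its underside
Things that resemble listed ones, but are neither listed nor needed, are in the scene too. Of the things that look like the cover, the middle-sized one is meant.

How it is judged (in metres and radians):
On the way, in this order (a step that is already met when the one before it is completed fails the run):
1. the tongues are under the lip while the cover is still tilted up (x of cover_tongue in the frame of case between -0.085 and -0.07 m and z of cover_tongue in the frame of case between 0.034 and 0.05 m and y of cover_tongue in the frame of case between -0.012 and 0.012 m and angle between cover's own z axis and vertical above 0.07 rad), for 0.1 s.
2. the cover lies flat and fully home in its recess, the latch still open (angle between cover's own z axis and vertical below 0.04 rad and x of cover_tongue in the frame of case between -0.082 and -0.07 m and z of cover_tongue in the frame of case between 0.036 and 0.044 m and z of cover in the frame of case below 0.044 m and angle between the x axis of cover and the x axis of case, either way round below 0.08 rad and y of cover in the frame of case between -0.007 and 0.007 m and value of joint latch below 0.015 m), for 0.2 s.
3. the latch is shut (value of joint latch above 0.025 m), for 0.2 s.
At the end, for the whole second after the job is handed in: The cover lies at rest in the case's recess: flat within 0.04 rad, square to the case within 0.08 rad, within 4 mm of seat height and 7 mm of centre sideways, its tongues at least 3 mm under the lip; the latch is slid shut to more than 25 of its 30 mm (angle between cover's own z axis and vertical below 0.04 rad and x of cover_tongue in the frame of case between -0.082 and -0.07 m and z of cover_tongue in the frame of case between 0.036 and 0.044 m and z of cover in the frame of case below 0.044 m and angle between the x axis of cover and the x axis of case, either way round below 0.08 rad and y of cover in the frame of case between -0.007 and 0.007 m and value of joint latch above 0.025 m and linear speed of cover below 0.02 m/s); the robot touches nothing.
It fails at once if the cover is dropped or slammed shut into the case (turning faster than 4 rad/s there) (angular speed of cover above 4 rad/s and horizontal distance between cover and case below 0.03 m).
It fails at once if a bystander is moved by more than 40 mm (distance of any of screwdriver, spool, pliers, mug, spray_can, meter, parts_tray from where it was at the start of the episode above 0.04 m).
It also fails if it takes over 58 s, if anything falls off the work surface, if the arm or the gripper's body presses on something with over 40 N, if the wrist force passes 120 N, or if a joint passes its speed limit or range.

## Working session

There is one attempt and no reset: what is moved stays moved. The work goes in short steps, Python scripts to look and compute and a tool call to move; the robot and the scene stay as the last step left them, time stands still between calls to the robot, and variables do not carry over. Pictures are saved under pics/ and viewed, at most 10 in all, crops included, and the job is handed in when it is done.

Besides the shell and the picture viewer there is one more tool, called after "Emit:" as name(argument=value, ...), one argument or row to a line, values as JSON. drive_tool: Moves the arm, as the interface text tells. Shifts and turns lie within -1 to 1; 1 stands for 15 cm of shift or pi/4 rad of turn. Its arguments: {"type":"object","properties":{"targets":{"type":"array"}},"required":["targets"]}

```bash
mkdir -p pics; cat > h.py <<'E'
from workcell import *
import numpy as np, cv2
def ray(f,u,v):
    d=np.linalg.inv(f["mtx"])@np.array([u,v,1.0]); R=np.array(f["R"]); return -R.T@np.array(f["t"]).ravel(), R.T@d
def onz(f,u,v,z):
    c,d=ray(f,u,v); return c+d*(z-c[2])/d[2]
def proj(f,X):
    p=np.array(f["mtx"])@(np.array(f["R"])@np.array(X,float)+np.array(f["t"]).ravel()); return p[:2]/p[2]
def tri(obs):
    A=np.zeros((3,3));b=np.zeros(3)
    for f,u,v in obs:
        c,d=ray(f,u,v); d=d/np.linalg.norm(d); P=np.eye(3)-np.outer(d,d); A+=P;b+=P@c
    return np.linalg.solve(A,b)
E
python3 - <<'E'
from h import *
np.set_printoptions(precision=1,suppress=True)
for n in ["scene","top"]:
    f=grab_frame(n); cv2.imwrite(f"pics/{n}0.png",f["img"])
    c,_=ray(f,0,0); print(n,c)
    for o in ["case","cover","latch_knob","screwdriver","spool","pliers","mug","spray_can","meter","parts_tray"]:
        for r in find_in(f,o)[:4]:
            e=r["extent"]; print(o,round(r["p"],2),np.array(e),onz(f,(e[0]+e[2])/2,(e[1]+e[3])/2,20))
E
```

```text
scene [1305.6  -11.7  825.7]
case 0.78 [162.6 214.5 237.9 299.4] [ 573.2 -188.4   20. ]
case 0.19 [ 69.9 217.5 117.  289.5] [ 552.1 -444.3   20. ]
cover 0.95 [310.2 212.  372.7 261.8] [520.5 152.6  20. ]
cover 0.91 [346.  137.  419.6 179.4] [198.2 317.1  20. ]
cover 0.89 [413.5 189.2 466.9 220. ] [411.7 428.4  20. ]
cover 0.59 [163.  212.7 241.9 297.1] [ 566.9 -183.9   20. ]
latch_knob 0.63 [180.7 260.7 203.6 287.3] [ 624.7 -201.7   20. ]
screwdriver 0.83 [269.  197.  286.1 247.8] [462.5  -3.2  20. ]
spool 0.67 [256.1 289.1 289.  320.5] [717.  -20.1  20. ]
pliers 0.73 [141.3 315.4 220.1 339.1] [ 765.8 -209.4   20. ]
pliers 0.71 [308.7 213.4 373.5 259.2] [518.4 152.   20. ]
mug 0.86 [434.4 211.5 475.9 261.9] [530.9 431.3  20. ]
spray_can 0.94 [ 68.2 217.5 119.5 287. ] [ 548.1 -444.4   20. ]
meter 0.91 [320.  306.8 405.  348.5] [780.8 162.8  20. ]
meter 0.16 [179.3 264.5 205.7 287.1] [ 630.1 -200.3   20. ]
parts_tray 0.66 [ 95.6 208.  147.9 242.8] [ 457.7 -398.4   20. ]
top [ 269.1   -0.6 1127.7]
case 0.66 [319.  136.7 384.8 225.1] [ 572.7 -177.3   20. ]
cover 0.75 [197.4 175.6 267.1 243.7] [486.9 147.3  20. ]
cover 0.63 [101.4 217.7 151.3 264.2] [396.3 428.8  20. ]
cover 0.58 [119.1 288.5 203.7 366.5] [174.2 317.3  20. ]
latch_knob 0.79 [355.  140.5 367.4 159.9] [ 661.2 -204.2   20. ]
screwdriver 0.53 [281.1 208.8 296.4 256.7] [426.5  -6.9  20. ]
spool 0.77 [286.4 118.2 308.6 142.7] [716.9 -26.9  20. ]
pliers 0.78 [337.9 112.6 390.  135. ] [ 739.2 -213.3   20. ]
mug 0.93 [108.1 164.4 153.6 202.8] [555.3 430.9  20. ]
mug 0.71 [412.7 204.3 466.1 244.1] [ 456.9 -408.5   20. ]
spray_can 0.7 [429.  140.1 471.8 178.6] [ 638.4 -448.2   20. ]
meter 0.59 [203.2  92.8 260.3 125.2] [779.1 161.1  20. ]
parts_tray 0.84 [410.6 205.  466.4 246.9] [ 452.2 -405.9   20. ]
```

```bash
python3 - <<'E'
import cv2
a=cv2.imread("pics/scene0.png")[130:360,60:490];b=cv2.imread("pics/top0.png")[90:380,90:490]
cv2.imwrite("pics/a.png",cv2.resize(b,(800,580),interpolation=cv2.INTER_CUBIC))
E
```

```text
(no output)
```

View pics/a.png

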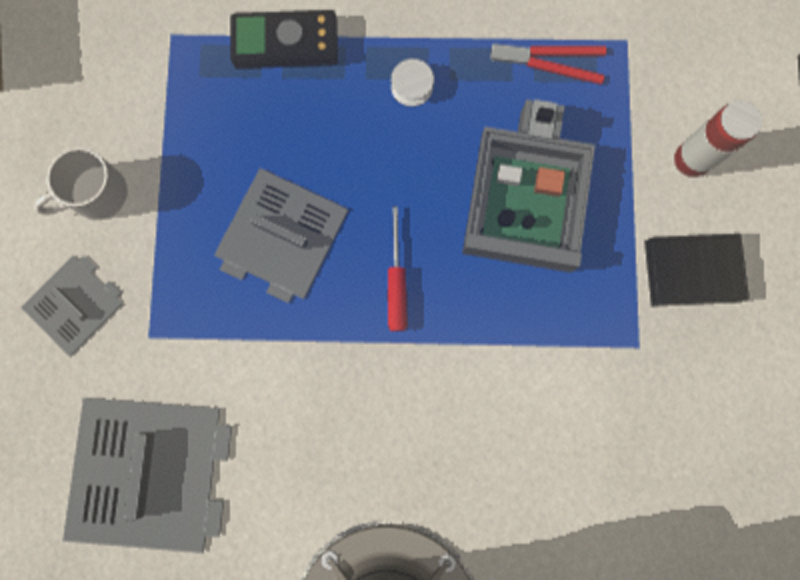

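The top crop shows the middle-sized cover on the mat at about crop (283,233), tongues towards the robot. The screwdriver is at (397,270) and the case at (530,195), with its latch block on top at (543,115). Next I'll fit the poses with the known geometry against the traced masks.

```bash
cat >> h.py <<'E'
from scipy.optimize import minimize
COVER=[(-62,76,-69,69,0,5),(-76,-62,19,53,0,5),(-76,-62,-53,-19,0,5),(-1,11,-40,40,5,33)]
CASE=[(-85,85,-75,75,0,45),(-85,-67,-75,75,45,55)]
def Rz(a): c,s=np.cos(a),np.sin(a); return np.array([[c,-s,0],[s,c,0],[0,0,1.]])
def corners(b): return np.array([[x,y,z] for x in b[:2] for y in b[2:4] for z in b[4:]],float)
S=4
def render(f,boxes,R,t):
    m=np.zeros((420*S,560*S),np.uint8)
    for b in boxes:
        p=np.array([proj(f,R@c+t) for c in corners(b)])
        q=np.round((p+0.5)*S-0.5).astype(np.int32)
        cv2.fillConvexPoly(m,cv2.convexHull(q.reshape(-1,1,2)),1)
    return m
def fit(obs,boxes,x0,freez=False,ign=None):
    """obs: [(frame,mask)], x0=[x,y,yaw_deg(,z)]"""
    M=[(f,cv2.resize(m.astype(np.uint8),None,fx=S,fy=S,interpolation=cv2.INTER_NEAREST)) for f,m in obs]
    def cost(p):
        t=np.array([p[0],p[1],p[3] if freez else 0]); tot=0
        for f,m in M:
            r=render(f,boxes,Rz(np.radians(p[2])),t)
            tot+=1-(r&m).sum()/max(1,(r|m).sum())
        return tot/len(M)
    x0=np.array(x0,float); n=len(x0)
    d=np.array([15,15,10,15])[:n]
    best=None
    for k in range(2):
        sim=np.vstack([x0]+[x0+d[i]*np.eye(n)[i] for i in range(n)])
        r=minimize(cost,x0,method="Nelder-Mead",options=dict(initial_simplex=sim,xatol=.05,fatol=1e-5,maxiter=200)); x0=r.x; d=-d/3
    return r.x,r.fun
def pick(f,name,X,pad=25):
    u=proj(f,X); best=None
    for r in trace(f,name):
        e=r["extent"]; c=np.array([(e[0]+e[2])/2,(e[1]+e[3])/2])
        if np.linalg.norm(c-u)<pad and (best is None or r["p"]>best["p"]): best=r
    return best and best["pixels"]
E
python3 - <<'E'
from h import *
np.set_printoptions(precision=2,suppress=True)
F=[grab_frame("scene"),grab_frame("top")]
for nm,B,x0,X in [("cover",COVER,[490,148,-27],[495,150,10]),("case",CASE,[575,-180,-9],[570,-182,25])]:
    O=[(f,pick(f,nm,X)) for f in F]
    print(nm,[None if m is None else m.sum() for _,m in O])
    O=[o for o in O if o[1] is not None]
    for sub in [O]+[[o] for o in O]: print(fit(sub,B,x0))
    print("freez",fit(O,B,x0+[0],True))
k=[]
for f in F:
    r=find_in(f,"latch_knob")[0]["extent"]; k.append(r); print(r)
s=read_state(); print(s["ee_rot"],s["tcp_pos"])
E
```

```text
cover [np.int64(2267), np.int64(2557)]
(array([492.06, 158.94, -24.79]), np.float64(0.05180163285792411))
(array([490.02, 160.96, -24.02]), np.float64(0.043860581265607546))
(array([493.36, 157.97, -24.87]), np.float64(0.032930714727281374))
freez (array([493.01, 158.93, -24.9 ,   1.91]), np.float64(0.04779035646724117))
case [np.int64(4863), np.int64(4193)]
(array([ 547.6 , -180.37,   -8.97]), np.float64(0.10998840959578754))
(array([ 546.84, -179.02,   -8.66]), np.float64(0.10403055583475729))
(array([ 547.8 , -181.13,   -8.99]), np.float64(0.10848658180578807))
freez (array([ 547.27, -180.25,   -9.37,    0.6 ]), np.float64(0.10965063316652346))
[177.3, 263.1, 202.6, 285.0]
[354.4, 141.4, 366.2, 158.8]
[[ 0.93  0.38 -0.  ]
 [ 0.38 -0.93  0.  ]
 [ 0.   -0.   -1.  ]] [ 254.   -625.39  222.64]
```

```bash
cat >> h.py <<'E'
from scipy.spatial.transform import Rotation as Ro
def plan(p,R=None,s=None,P0=None,R0=None):
    s=s or read_state(); P0=np.array(s["tcp_pos"]) if P0 is None else P0; R0=np.array(s["ee_rot"]) if R0 is None else R0
    R=R0 if R is None else R
    d=R0.T@(np.array(p,float)-P0)/150; w=Ro.from_matrix(R0.T@R).as_rotvec()/(np.pi/4)
    print("d",np.round(d,4),"w",np.round(w,4),"rows>=",round(max(np.linalg.norm(d)*150/62.5,np.linalg.norm(w)*45/10.7),1))
def tool(yaw,tilt=0):
    """tool rot: y along cover x (yaw deg), z down; tilt deg raises the +x end"""
    a,t=np.radians(yaw),np.radians(tilt)
    y=np.array([np.cos(a)*np.cos(t),np.sin(a)*np.cos(t),np.sin(t)]); z=np.array([np.cos(a)*np.sin(t),np.sin(a)*np.sin(t),-np.cos(t)])
    return np.stack([np.cross(y,z),y,z],1)
E
python3 - <<'E'
from h import *
print(np.round(tool(-68),2))
plan([340,-510,300]); plan([400,-480,300],tool(-45)); 
f=grab_frame("wrist"); s=read_state(); c,d=ray(f,280,210); R=np.array(s["ee_rot"]); print(f["mtx"][0],"cam in tool",R.T@(c-s["tcp_pos"]),"dir",R.T@d)
E
```

```text
[[ 0.93  0.37  0.  ]
 [ 0.37 -0.93 -0.  ]
 [ 0.    0.   -1.  ]]
d [ 0.8207 -0.497  -0.5157] w [0. 0. 0.] rows>= 2.6
d [ 1.2665 -0.5318 -0.5157] w [-0.     -0.     -0.5088] rows>= 3.5
[307.21029293   0.         277.47838249] cam in tool [  73.32382372    0.93930432 -161.964176  ] dir [-0.25050906  0.00880668  0.9682989 ]
```

Emit:
drive_tool(
  targets=[
    {"dx":0.98,"dy":-0.55,"dz":-0.5,"wx":0,"wy":0,"wz":-0.3,"hand":-1},
    {"dx":0.98,"dy":-0.55,"dz":-0.5,"wx":0,"wy":0,"wz":-0.5,"hand":-1},
    {"dx":0.98,"dy":-0.55,"dz":-0.5,"wx":0,"wy":0,"wz":-0.5,"hand":-1},
  ],
)

```text
time_s: 1.92
tcp_pos: [360.3, -492.1, 298.6]
ee_rot: [[0.71, 0.704, 0.001], [0.704, -0.71, -0.0], [0.0, 0.001, -1.0]]
ft_force: [0.3, 0.3, -0.3]
finger_gap: 87.7
gripper_force: 0.0
```

```bash
python3 - <<'E'
from h import *
s=read_state();print(s["tcp_pos"],s["joints"])
plan([455,-350,300],tool(-25)); plan([420,-400,300],tool(-25))
E
```

```text
[ 360.26199013 -492.12138726  298.63410947] [52.98085311 18.00172269 -6.48435979 92.81142756  2.12452592 69.27827342
  0.81127923]
d [ 1.1156 -0.2282 -0.009 ] w [ 7.0e-04 -2.0e-04 -4.5e-01] rows>= 2.7
d [ 0.7152 -0.1558 -0.009 ] w [ 7.0e-04 -2.0e-04 -4.5e-01] rows>= 1.9
```

Emit:
drive_tool(
  targets=[
    {"dx":1.0,"dy":-0.2,"dz":0,"wx":0,"wy":0,"wz":-0.24,"hand":-1},
    {"dx":1.0,"dy":-0.2,"dz":0,"wx":0,"wy":0,"wz":-0.45,"hand":-1},
    {"dx":1.0,"dy":-0.2,"dz":0,"wx":0,"wy":0,"wz":-0.45,"hand":-1},
  ],
)

```text
time_s: 2.3
tcp_pos: [447.3, -363.0, 298.2]
ee_rot: [[0.419, 0.908, 0.001], [0.908, -0.419, 0.001], [0.001, 0.001, -1.0]]
ft_force: [-0.5, -0.2, 0.0]
finger_gap: 88.0
gripper_force: 0.0
```

```bash
python3 - <<'E'
from h import *
s=read_state();print(s["tcp_pos"],s["joints"])
plan([500,-230,300],tool(-25))
E
```

```text
[ 447.34939927 -363.02223288  298.1679088 ] [ 44.486762    15.18628485 -14.22721682  96.92692284   3.89455589
  68.32778823   4.55965856]
d [ 0.9523 -0.0523 -0.0112] w [ 0.0013 -0.0015  0.0058] rows>= 2.3
```

Emit:
drive_tool(
  targets=[
    {"dx":0.4,"dy":-0.05,"dz":0,"wx":0,"wy":0,"wz":0,"hand":-1},
    {"dx":0.8,"dy":-0.05,"dz":0,"wx":0,"wy":0,"wz":0,"hand":-1},
    {"dx":0.9,"dy":-0.05,"dz":0,"wx":0,"wy":0,"wz":0,"hand":-1},
    {"dx":0.9,"dy":-0.05,"dz":0,"wx":0,"wy":0,"wz":0,"hand":-1},
  ],
)

```text
time_s: 2.8
tcp_pos: [495.7, -241.1, 297.8]
ee_rot: [[0.423, 0.906, 0.0], [0.906, -0.423, -0.0], [-0.0, 0.0, -1.0]]
ft_force: [-0.6, -0.5, 0.8]
finger_gap: 87.9
gripper_force: 0.0
```

```bash
python3 - <<'E'
from h import *
np.set_printoptions(precision=2,suppress=True)
f=grab_frame("wrist"); g=f["img"].copy(); import pickle
m=pick(f,"case",[555,-180,25],80); c=pick(f,"cover",[492,159,10],80)
k=find_in(f,"latch_knob"); print(k[:2])
pickle.dump((f,m,c),open("w1.pkl","wb"))
if m is not None:
    print(fit([(f,m)],CASE,[553,-180,-9])); print(fit([(f,m)],CASE+[(85,125,-24,24,0,45)],[553,-180,-9]))
if c is not None: print(c.sum(),fit([(f,c)],COVER,[492,159,-25]))
cv2.imwrite("pics/w1.png",g)
s=read_state();print(s["tcp_pos"]); plan([520,-90,300],tool(-25))
E
```

```text
[{'extent': [356.2, 85.6, 398.8, 119.5], 'p': 0.94}]
(array([ 546.47, -181.86,   -9.04]), np.float64(0.10220536176598016))
(array([ 546.53, -181.88,   -9.07]), np.float64(0.0303593883740344))
[ 494.55 -243.76  297.51]
d [ 1.   -0.29 -0.02] w [-0.    0.   -0.01] rows>= 2.5
```

View pics/w1.png

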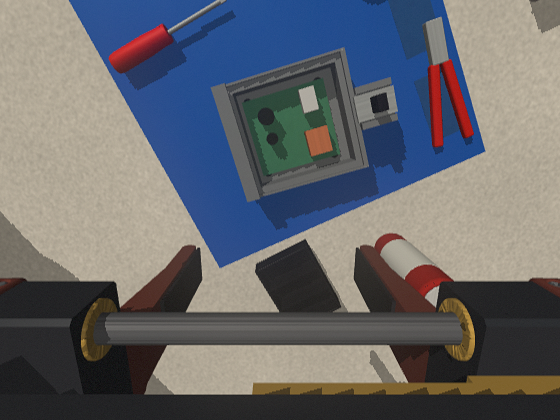

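The wrist view shows the case at about (225–395, 50–200) with the latch knob at (379,102), and the fit agrees to about 2 mm with the fixed cameras. Moving on to the cover.

Emit:
drive_tool(
  targets=[
    {"dx":0.4,"dy":-0.15,"dz":0,"wx":0,"wy":0,"wz":0,"hand":-1},
    {"dx":0.8,"dy":-0.3,"dz":0,"wx":0,"wy":0,"wz":0,"hand":-1},
    {"dx":1.0,"dy":-0.3,"dz":0,"wx":0,"wy":0,"wz":0,"hand":-1},
  ],
)

```text
time_s: 3.38
tcp_pos: [518.2, -84.7, 298.0]
ee_rot: [[0.424, 0.906, 0.0], [0.906, -0.424, 0.0], [0.0, 0.0, -1.0]]
ft_force: [0.4, -1.2, 0.4]
finger_gap: 87.4
gripper_force: 0.0
```

```bash
python3 - <<'E'
from h import *
np.set_printoptions(precision=2,suppress=True)
import pickle
f=grab_frame("wrist"); m=pick(f,"case",[555,-180,25],120); c=pick(f,"cover",[492,159,10],120)
k=find_in(f,"latch_knob"); print(k[:2])
pickle.dump((f,m,c),open("w2.pkl","wb"))
for n,M,B,x in [("case",m,CASE+[(85,125,-24,24,0,45)],[547,-181,-9]),("cover",c,COVER,[492,159,-25])]:
    if M is not None:print(n,M.sum(),fit([(f,M)],B,x))
s=read_state();print(s["tcp_pos"],s["joints"]); plan([510,20,300],tool(-25))
E
```

```text
[{'extent': [382.7, 205.0, 418.7, 234.4], 'p': 0.91}]
case 13236 (array([ 546.73, -182.15,   -8.88]), np.float64(0.10195788534385475))
cover 8809 (array([492.66, 157.8 , -24.58]), np.float64(0.010629737856265642))
[518.32 -87.99 297.52] [ 23.97  11.12 -24.32 102.71   4.97  67.23 -27.09]
d [ 0.63 -0.36 -0.02] w [-0.  0. -0.] rows>= 1.7
```

Emit:
drive_tool(
  targets=[
    {"dx":0.4,"dy":-0.25,"dz":0.1,"wx":0,"wy":0,"wz":0,"hand":-1},
    {"dx":0.8,"dy":-0.5,"dz":0.3,"wx":0,"wy":0,"wz":0,"hand":-1},
    {"dx":0.9,"dy":-0.6,"dz":0.6,"wx":0,"wy":0,"wz":0,"hand":-1},
    {"dx":0.9,"dy":-0.6,"dz":0.7,"wx":0,"wy":0,"wz":0,"hand":-1},
  ],
)

```text
time_s: 4.08
tcp_pos: [492.6, 74.0, 190.4]
ee_rot: [[0.424, 0.906, -0.003], [0.906, -0.424, -0.0], [-0.002, -0.003, -1.0]]
ft_force: [-0.1, -0.2, 0.7]
finger_gap: 88.1
gripper_force: 0.0
```

```bash
python3 - <<'E'
from h import *
np.set_printoptions(precision=2,suppress=True)
import pickle
f2,m2,c2=pickle.load(open("w2.pkl","rb")); f1,m1,_=pickle.load(open("w1.pkl","rb"))
f=grab_frame("wrist"); c=pick(f,"cover",[492,158,10],120)
print(fit([(f,c)],COVER,[492,158,-25]),fit([(f,c),(f2,c2)],COVER,[492.7,157.8,-24.6,0],True)) if c is not None else print("none")
a,b=[356.2,85.6,398.8,119.5],[382.7,205.0,418.7,234.4]
print(c.sum(), "case2",fit([(f1,m1),(f2,m2)],CASE+[(85,125,-24,24,0,45)],[546.6,-182,-9,0],True))
s=read_state();print(s["tcp_pos"]); plan([497.2,155.7,9],tool(-24.6));plan([497.2,155.7,100],tool(-24.6))
cv2.imwrite("pics/w3.png",f["img"])
E
```

```text
(array([492.54, 157.65, -24.76]), np.float64(0.011951526444229699)) (array([492.58, 157.67, -24.55,   0.34]), np.float64(0.01178678041707415))
17908 case2 (array([ 546.53, -181.94,   -9.01,   -0.44]), np.float64(0.06656833870212103))
[492.85  71.81 190.38]
d [ 0.52 -0.21  1.21] w [-0.    0.   -0.01] rows>= 3.2
d [ 0.52 -0.21  0.6 ] w [-0.    0.   -0.01] rows>= 2.0
```

Emit:
drive_tool(
  targets=[
    {"dx":0.25,"dy":-0.1,"dz":0.25,"wx":0,"wy":0,"wz":0,"hand":-0.6},
    {"dx":0.518,"dy":-0.21,"dz":0.5,"wx":0,"wy":0,"wz":-0.01,"hand":-0.3},
    {"dx":0.518,"dy":-0.21,"dz":0.85,"wx":0,"wy":0,"wz":-0.01,"hand":-0.3},
    {"dx":0.518,"dy":-0.21,"dz":0.9,"wx":0,"wy":0,"wz":-0.01,"hand":-0.3},
    {"dx":0.518,"dy":-0.21,"dz":0.9,"wx":0,"wy":0,"wz":-0.01,"hand":-0.3},
  ],
)

```text
time_s: 4.8
tcp_pos: [500.2, 155.9, 58.7]
ee_rot: [[0.421, 0.907, 0.001], [0.907, -0.421, -0.001], [-0.0, 0.001, -1.0]]
ft_force: [0.3, 0.1, 0.5]
finger_gap: 57.4
gripper_force: 0.0
```

```bash
python3 - <<'E'
from h import *
s=read_state();print(s["tcp_pos"],s["finger_gap"]); plan([497.1,155.6,9.5],tool(-24.6))
E
```

```text
[500.19362575 155.90594483  58.70888572] 57.374770465891935
d [-0.0105 -0.0182  0.328 ] w [ 0.0014  0.0003 -0.006 ] rows>= 0.8
```

Emit:
drive_tool(
  targets=[
    {"dx":-0.01,"dy":-0.018,"dz":0.15,"wx":0,"wy":0,"wz":0,"hand":-0.3},
    {"dx":-0.01,"dy":-0.018,"dz":0.3,"wx":0,"wy":0,"wz":0,"hand":-0.3},
    {"dx":-0.01,"dy":-0.018,"dz":0.325,"wx":0,"wy":0,"wz":0,"hand":-0.3},
    {"dx":-0.01,"dy":-0.018,"dz":0.325,"wx":0,"wy":0,"wz":0,"hand":-0.3},
  ],
)

```text
time_s: 5.3
tcp_pos: [497.2, 157.1, 10.5]
ee_rot: [[0.419, 0.908, 0.002], [0.908, -0.419, 0.0], [0.001, 0.002, -1.0]]
ft_force: [-0.3, 0.4, 0.4]
finger_gap: 57.1
gripper_force: 0.0
```

```bash
python3 - <<'E'
from h import *
s=read_state();print(s["tcp_pos"],s["finger_gap"]); plan([497.1,155.6,9.5],tool(-24.6))
E
```

```text
[497.19693179 157.06297163  10.49812927] 57.09804046607012
d [-0.0091  0.0035  0.0066] w [ 0.0025 -0.0017 -0.0038] rows>= 0.0
```

Aligned within 1.5 mm. Closing on the rib.

Emit:
drive_tool(
  targets=[
    {"dx":-0.009,"dy":0.003,"dz":0,"wx":0,"wy":0,"wz":0,"hand":0.3},
    {"dx":-0.009,"dy":0.003,"dz":0,"wx":0,"wy":0,"wz":0,"hand":1},
    {"dx":-0.009,"dy":0.003,"dz":0,"wx":0,"wy":0,"wz":0,"hand":1},
    {"dx":-0.009,"dy":0.003,"dz":0,"wx":0,"wy":0,"wz":0,"hand":1},
    {"dx":-0.009,"dy":0.003,"dz":0,"wx":0,"wy":0,"wz":0,"hand":1},
    {"dx":-0.009,"dy":0.003,"dz":0,"wx":0,"wy":0,"wz":0,"hand":1},
  ],
)

```text
time_s: 6.05
tcp_pos: [495.7, 155.9, 8.9]
ee_rot: [[0.418, 0.909, 0.0], [0.909, -0.418, -0.0], [-0.0, 0.0, -1.0]]
ft_force: [0.0, -0.3, 1.1]
finger_gap: 11.3
gripper_force: 30.0
```

```bash
python3 - <<'E'
from h import *
s=read_state();print(s["tcp_pos"],s["finger_gap"],s["gripper_force"]); plan([497,156,110])
E
```

```text
[495.69609991 155.86407842   8.89747074] 11.346124143418443 30.000129640102386
d [ 0.0044  0.0076 -0.674 ] w [0. 0. 0.] rows>= 1.6
```

Emit:
drive_tool(
  targets=[
    {"dx":0,"dy":0,"dz":-0.1,"wx":0,"wy":0,"wz":0,"hand":1},
    {"dx":0,"dy":0,"dz":-0.3,"wx":0,"wy":0,"wz":0,"hand":1},
    {"dx":0,"dy":0,"dz":-0.55,"wx":0,"wy":0,"wz":0,"hand":1},
    {"dx":0,"dy":0,"dz":-0.8,"wx":0,"wy":0,"wz":0,"hand":1},
    {"dx":0,"dy":0,"dz":-1.0,"wx":0,"wy":0,"wz":0,"hand":1},
    {"dx":0,"dy":0,"dz":-1.0,"wx":0,"wy":0,"wz":0,"hand":1},
  ],
)

```text
time_s: 6.8
tcp_pos: [497.0, 156.5, 161.7]
ee_rot: [[0.418, 0.908, 0.005], [0.909, -0.418, 0.001], [0.003, 0.004, -1.0]]
ft_force: [0.4, 1.0, -1.7]
finger_gap: 11.7
gripper_force: 30.0
```

```bash
python3 - <<'E'
from h import *
s=read_state();print(s["tcp_pos"],s["finger_gap"],s["gripper_force"],s["joints"]); plan([515,30,165],tool(-15)); plan([530,30,165],tool(-9,18))
E
```

```text
[497.01199145 156.53027762 161.65497894] 11.745115088526195 29.9996280670166 [  2.16346521  19.92401291 -32.00303347 112.07004418  13.46117333
  51.33421329 -61.42596141]
d [-0.7162  0.4615 -0.0228] w [ 0.0054 -0.0037 -0.2156] rows>= 2.0
d [-0.6744  0.5524 -0.0223] w [-0.3919  0.0514 -0.3465] rows>= 2.2
```

Emit:
drive_tool(
  targets=[
    {"dx":-0.17,"dy":0.14,"dz":0,"wx":-0.1,"wy":0.012,"wz":-0.09,"hand":1},
    {"dx":-0.35,"dy":0.28,"dz":0,"wx":-0.2,"wy":0.025,"wz":-0.17,"hand":1},
    {"dx":-0.52,"dy":0.42,"dz":0,"wx":-0.3,"wy":0.04,"wz":-0.26,"hand":1},
    {"dx":-0.67,"dy":0.55,"dz":0,"wx":-0.39,"wy":0.051,"wz":-0.346,"hand":1},
    {"dx":-0.67,"dy":0.55,"dz":0,"wx":-0.39,"wy":0.051,"wz":-0.346,"hand":1},
  ],
)

```text
time_s: 7.42
tcp_pos: [526.4, 27.3, 157.2]
ee_rot: [[0.16, 0.942, 0.296], [0.987, -0.151, -0.052], [-0.004, 0.3, -0.954]]
ft_force: [-0.0, -0.8, -3.1]
finger_gap: 11.9
gripper_force: 30.0
```

```bash
python3 - <<'E'
from h import *
s=read_state();print(s["tcp_pos"],s["finger_gap"],s["ee_rot"]); plan([550,-100,165],tool(-9,18))
E
```

```text
[526.37221424  27.34429863 157.24827517] 11.88126252907447 [[ 0.15999409  0.9418475   0.29550834]
 [ 0.98710818 -0.15132165 -0.05214593]
 [-0.0043967   0.30004174 -0.95391594]]
d [-0.813   0.2923  0.0415] w [-0.012   0.0067 -0.0027] rows>= 2.1
```

Emit:
drive_tool(
  targets=[
    {"dx":-0.2,"dy":0.07,"dz":0,"wx":0,"wy":0,"wz":0,"hand":1},
    {"dx":-0.45,"dy":0.16,"dz":0,"wx":0,"wy":0,"wz":0,"hand":1},
    {"dx":-0.7,"dy":0.25,"dz":0,"wx":0,"wy":0,"wz":0,"hand":1},
    {"dx":-0.9,"dy":0.29,"dz":0,"wx":0,"wy":0,"wz":0,"hand":1},
    {"dx":-0.9,"dy":0.29,"dz":0,"wx":0,"wy":0,"wz":0,"hand":1},
  ],
)

```text
time_s: 8.05
tcp_pos: [548.1, -111.4, 171.7]
ee_rot: [[0.161, 0.941, 0.297], [0.987, -0.153, -0.05], [-0.001, 0.301, -0.954]]
ft_force: [-0.5, -0.5, -1.7]
finger_gap: 11.7
gripper_force: 30.0
```

```bash
cat >> h.py <<'E'
CP=np.array([546.8,-181.6,0]); CY=-9.0
OFF=np.array([0,-81,9.])   # tongue point in tool frame
def ins(px,pz,tilt,py=0,dyaw=0,**k):
    R=tool(CY+dyaw,tilt); Pw=CP+Rz(np.radians(CY))@np.array([px,py,pz]); t=Pw-R@OFF
    print("P",px,py,pz,"tilt",tilt,"tcp",np.round(t,1)); plan(t,R,**k)
def now():
    s=read_state(); R=np.array(s["ee_rot"]); P=np.array(s["tcp_pos"])+R@OFF
    print("t",s["time_s"],"tcp",np.round(s["tcp_pos"],1),"P case",np.round(Rz(np.radians(CY)).T@(P-CP),1),"tilt",round(np.degrees(np.arcsin(R[2,1])),1),"yaw",round(np.degrees(np.arctan2(R[1,1],R[0,1]))-CY,1),"roll",round(np.degrees(np.arcsin(R[2,0])),1),"F",np.round(s["ft_force"],1),"gap",round(s["finger_gap"],1))
E
python3 - <<'E'
from h import *
np.set_printoptions(precision=2,suppress=True)
now(); ins(-58,95,18)
F=[grab_frame("scene"),grab_frame("top")]
for f in F:
    m=pick(f,"case",[553,-180,25],30)
    if m is not None: print("case",m.sum(),fit([(f,m)],CASE+[(85,125,-24,24,0,45)],[547,-181,-9]))
E
```

```text
t 8.05 tcp [ 548.1 -111.4  171.7] P case [-84.2  69.8 138.7] tilt 17.5 yaw -0.2 roll -0.1 F [-0.5 -0.5 -1.7] gap 11.7
P -58 0 95 tilt 18 tcp [ 562.9 -184.1  128.6]
d [-0.46  0.08  0.33] w [-0.01  0.   -0.01] rows>= 1.4
case 4643 (array([ 549.44, -178.93,   -9.65]), np.float64(0.07375333675886353))
```

Emit:
drive_tool(
  targets=[
    {"dx":-0.15,"dy":0.03,"dz":0.1,"wx":0,"wy":0,"wz":0,"hand":1},
    {"dx":-0.32,"dy":0.055,"dz":0.2,"wx":0,"wy":0,"wz":0,"hand":1},
    {"dx":-0.46,"dy":0.08,"dz":0.3,"wx":-0.01,"wy":0,"wz":-0.01,"hand":1},
    {"dx":-0.46,"dy":0.08,"dz":0.3,"wx":-0.01,"wy":0,"wz":-0.01,"hand":1},
    {"dx":-0.46,"dy":0.08,"dz":0.3,"wx":-0.01,"wy":0,"wz":-0.01,"hand":1},
  ],
)

```text
time_s: 8.88
tcp_pos: [562.7, -179.9, 133.6]
ee_rot: [[0.147, 0.94, 0.307], [0.989, -0.139, -0.049], [-0.004, 0.311, -0.951]]
ft_force: [0.5, 0.9, -1.2]
finger_gap: 11.7
gripper_force: 30.0
```

```bash
python3 - <<'E'
from h import *
np.set_printoptions(precision=2,suppress=True)
now(); ins(-59,44,18)
F=[grab_frame(n) for n in ["scene","top","wrist"]]
s=read_state(); R=np.array(s["ee_rot"]); Rc=np.stack([R[:,1],R[:,0],-R[:,2]],1); Pt=np.array(s["tcp_pos"])+R@OFF
Rk=Rz(np.radians(CY))
ims=[]
for f in F:
    g=cv2.resize(f["img"],None,fx=3,fy=3,interpolation=cv2.INTER_CUBIC)
    def line(a,b,col): 
        a,b=[tuple(np.round((proj(f,x)+.5)*3).astype(int).tolist()) for x in(a,b)]; cv2.line(g,a,b,col,1,cv2.LINE_AA)
    for B,R_,t in [(COVER[:3],Rc,Pt+Rc@[76,0,0]),(CASE,Rk,CP)]:
        for b in B:
            c=[R_@x+t for x in corners(b)]
            for i in range(8):
                for j in range(i):
                    if bin(i^j).count("1")==1: line(c[i],c[j],(0,255,255) if B is CASE else (0,0,255))
    u=(proj(f,CP+[0,0,70])*3).astype(int); x0=int(np.clip(u[0]-200,0,1280)); y0=int(np.clip(u[1]-230,0,800))
    ims.append(g[y0:y0+460,x0:x0+400])
cv2.imwrite("pics/ov.png",np.hstack(ims[:2])); cv2.imwrite("pics/ovw.png",cv2.resize(F[2]["img"],None,fx=1,fy=1))
import pickle; pickle.dump(F,open("F.pkl","wb"))
E
```

```text
t 8.875 tcp [ 562.7 -179.9  133.6] P case [-58.8   3.3  99.9] tilt 18.1 yaw 0.6 roll -0.2 F [ 0.5  0.9 -1.2] gap 11.7
P -59 0 44 tilt 18 tcp [ 561.9 -184.    77.6]
d [-0.03 -0.12  0.35] w [0.   0.   0.01] rows>= 0.9
```

View pics/ov.png

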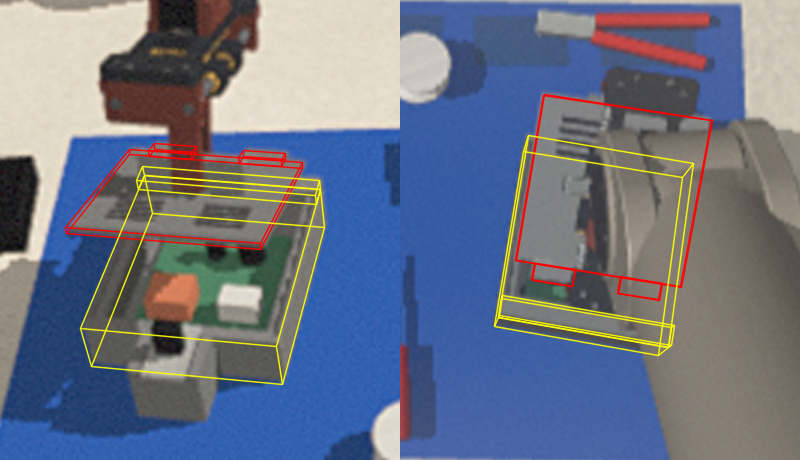

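The overlay shows the wireframe cover (red) and case (yellow) agreeing with the images within a pixel or two in both views. Descending in front of the lip.

Emit:
drive_tool(
  targets=[
    {"dx":-0.01,"dy":-0.04,"dz":0.1,"wx":0,"wy":0,"wz":0,"hand":1},
    {"dx":-0.025,"dy":-0.08,"dz":0.2,"wx":0,"wy":0,"wz":0.005,"hand":1},
    {"dx":-0.025,"dy":-0.09,"dz":0.28,"wx":0,"wy":0,"wz":0.01,"hand":1},
    {"dx":-0.025,"dy":-0.09,"dz":0.28,"wx":0,"wy":0,"wz":0.01,"hand":1},
    {"dx":-0.025,"dy":-0.09,"dz":0.28,"wx":0,"wy":0,"wz":0.01,"hand":1},
  ],
)

```text
time_s: 9.65
tcp_pos: [562.3, -185.6, 89.2]
ee_rot: [[0.156, 0.939, 0.307], [0.988, -0.148, -0.05], [-0.002, 0.311, -0.95]]
ft_force: [-0.1, -0.1, -1.6]
finger_gap: 11.7
gripper_force: 30.0
```

```bash
python3 - <<'E'
from h import *
now(); ins(-60,43,17)
E
```

```text
t 9.65 tcp [ 562.3 -185.6   89.2] P case [-58.3  -1.6  55.5] tilt 18.1 yaw 0.0 roll -0.1 F [-0.1 -0.1 -1.6] gap 11.7
P -60 0 43 tilt 17 tcp [ 561.4 -183.9   75.3]
d [ 0.0106 -0.0357  0.086 ] w [0.0246 0.0024 0.0008] rows>= 0.2
```

Emit:
drive_tool(
  targets=[
    {"dx":0.01,"dy":-0.015,"dz":0.03,"wx":0,"wy":0,"wz":0,"hand":1},
    {"dx":0.01,"dy":-0.03,"dz":0.06,"wx":0.012,"wy":0,"wz":0,"hand":1},
    {"dx":0.01,"dy":-0.035,"dz":0.086,"wx":0.025,"wy":0,"wz":0,"hand":1},
    {"dx":0.01,"dy":-0.035,"dz":0.086,"wx":0.025,"wy":0,"wz":0,"hand":1},
    {"dx":0.01,"dy":-0.035,"dz":0.086,"wx":0.025,"wy":0,"wz":0,"hand":1},
  ],
)

```text
time_s: 10.28
tcp_pos: [561.3, -184.3, 75.3]
ee_rot: [[0.157, 0.945, 0.288], [0.988, -0.149, -0.048], [-0.002, 0.292, -0.956]]
ft_force: [-0.7, -1.2, -1.5]
finger_gap: 11.5
gripper_force: 30.0
```

```bash
python3 - <<'E'
from h import *
now(); ins(-75,42.5,14)
F=[grab_frame(n) for n in ["scene","wrist"]]
cv2.imwrite("pics/in1.png",np.hstack([cv2.resize(F[0]["img"][190:310,140:270],(520,480),interpolation=cv2.INTER_CUBIC)]))
E
```

```text
t 10.275 tcp [ 561.3 -184.3   75.3] P case [-60.1  -0.4  43.1] tilt 17.0 yaw 0.0 roll -0.1 F [-0.7 -1.2 -1.5] gap 11.5
P -75 0 42.5 tilt 14 tcp [ 548.2 -181.8   70.8]
d [ 0.0024 -0.0936  0.0027] w [0.0661 0.0026 0.0001] rows>= 0.3
```

View pics/in1.png

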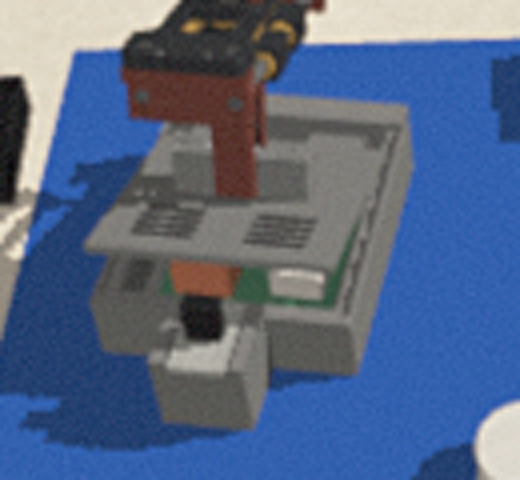

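The cover sits tilted inside the case rim with its tongues in front of the lip, around (290,120), and there is no contact force. Sliding in.

Emit:
drive_tool(
  targets=[
    {"dx":0.002,"dy":-0.02,"dz":0.0,"wx":0.015,"wy":0,"wz":0,"hand":1},
    {"dx":0.002,"dy":-0.04,"dz":0.001,"wx":0.03,"wy":0,"wz":0,"hand":1},
    {"dx":0.002,"dy":-0.065,"dz":0.002,"wx":0.045,"wy":0.002,"wz":0,"hand":1},
    {"dx":0.002,"dy":-0.093,"dz":0.003,"wx":0.066,"wy":0.002,"wz":0,"hand":1},
    {"dx":0.002,"dy":-0.093,"dz":0.003,"wx":0.066,"wy":0.002,"wz":0,"hand":1},
    {"dx":0.002,"dy":-0.093,"dz":0.003,"wx":0.066,"wy":0.002,"wz":0,"hand":1},
  ],
)

```text
time_s: 11.12
tcp_pos: [548.3, -181.9, 70.8]
ee_rot: [[0.156, 0.958, 0.239], [0.988, -0.152, -0.038], [-0.001, 0.242, -0.97]]
ft_force: [-0.1, -0.1, -1.9]
finger_gap: 12.0
gripper_force: 30.0
```

```bash
python3 - <<'E'
from h import *
now(); ins(-76,41.5,9); ins(-76,41,4); ins(-76,40.5,0)
E
```

```text
t 11.125 tcp [ 548.3 -181.9   70.8] P case [-74.9  -0.1  42.5] tilt 14.0 yaw 0.0 roll -0.0 F [-0.1 -0.1 -1.9] gap 12.0
P -76 0 41.5 tilt 9 tcp [ 549.4 -182.    63.1]
d [ 0.0003 -0.0052  0.0518] w [0.1113 0.0007 0.0002] rows>= 0.5
P -76 0 41 tilt 4 tcp [ 550.9 -182.3   55.6]
d [ 0.0003 -0.007   0.1025] w [2.224e-01 7.000e-04 2.000e-04] rows>= 0.9
P -76 0 40.5 tilt 0 tcp [ 551.7 -182.4   49.5]
d [ 0.0004 -0.0116  0.1434] w [3.113e-01 7.000e-04 1.000e-04] rows>= 1.3
```

Emit:
drive_tool(
  targets=[
    {"dx":0,"dy":-0.002,"dz":0.018,"wx":0.037,"wy":0,"wz":0,"hand":1},
    {"dx":0,"dy":-0.004,"dz":0.035,"wx":0.074,"wy":0,"wz":0,"hand":1},
    {"dx":0,"dy":-0.005,"dz":0.052,"wx":0.111,"wy":0,"wz":0,"hand":1},
    {"dx":0,"dy":-0.006,"dz":0.069,"wx":0.148,"wy":0,"wz":0,"hand":1},
    {"dx":0,"dy":-0.006,"dz":0.086,"wx":0.185,"wy":0,"wz":0,"hand":1},
    {"dx":0,"dy":-0.007,"dz":0.102,"wx":0.222,"wy":0,"wz":0,"hand":1},
    {"dx":0,"dy":-0.007,"dz":0.102,"wx":0.222,"wy":0,"wz":0,"hand":1},
    {"dx":0,"dy":-0.007,"dz":0.102,"wx":0.222,"wy":0,"wz":0,"hand":1},
  ],
)

```text
time_s: 12.12
tcp_pos: [550.7, -182.2, 55.6]
ee_rot: [[0.156, 0.985, 0.069], [0.988, -0.156, -0.012], [-0.001, 0.07, -0.998]]
ft_force: [0.6, -0.2, -1.7]
finger_gap: 11.9
gripper_force: 30.0
```

```bash
python3 - <<'E'
from h import *
now(); ins(-76,40,0); ins(-76,39.5,0)
f=grab_frame("scene")
cv2.imwrite("pics/in2.png",cv2.resize(f["img"][190:310,140:270],(520,480),interpolation=cv2.INTER_CUBIC))
E
```

```text
t 12.125 tcp [ 550.7 -182.2   55.6] P case [-76.2  -0.   41. ] tilt 4.0 yaw 0.0 roll -0.0 F [ 0.6 -0.2 -1.7] gap 11.9
P -76 0 40 tilt 0 tcp [ 551.7 -182.4   49. ]
d [0.0001 0.0039 0.0447] w [0.0895 0.0007 0.0002] rows>= 0.4
P -76 0 39.5 tilt 0 tcp [ 551.7 -182.4   48.5]
d [0.0001 0.0037 0.048 ] w [0.0895 0.0007 0.0002] rows>= 0.4
```

View pics/in2.png

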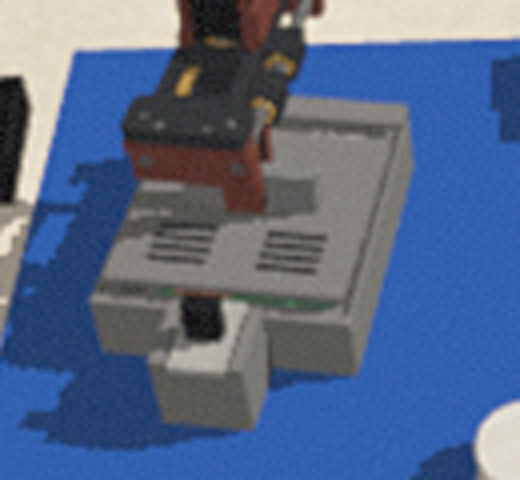

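The cover sits square in the recess with its latch-side edge about 10 mm up, and a narrow green gap shows at (250,300). Lowering the rest of the way.

Emit:
drive_tool(
  targets=[
    {"dx":0,"dy":0.001,"dz":0.012,"wx":0.025,"wy":0,"wz":0,"hand":1},
    {"dx":0,"dy":0.002,"dz":0.024,"wx":0.05,"wy":0,"wz":0,"hand":1},
    {"dx":0,"dy":0.003,"dz":0.035,"wx":0.07,"wy":0,"wz":0,"hand":1},
    {"dx":0,"dy":0.004,"dz":0.044,"wx":0.09,"wy":0,"wz":0,"hand":1},
    {"dx":0,"dy":0.004,"dz":0.047,"wx":0.09,"wy":0,"wz":0,"hand":1},
    {"dx":0,"dy":0.004,"dz":0.047,"wx":0.09,"wy":0,"wz":0,"hand":1},
  ],
)

```text
time_s: 12.92
tcp_pos: [552.2, -182.4, 48.9]
ee_rot: [[0.156, 0.988, -0.0], [0.988, -0.156, -0.001], [-0.001, 0.0, -1.0]]
ft_force: [0.2, 0.6, 1.5]
finger_gap: 11.8
gripper_force: 30.0
```

```bash
python3 - <<'E'
from h import *
now(); ins(-76,39,0)
E
```

```text
t 12.925 tcp [ 552.2 -182.4   48.9] P case [-75.5   0.   39.9] tilt 0.0 yaw 0.0 roll -0.0 F [0.2 0.6 1.5] gap 11.8
P -76 0 39 tilt 0 tcp [ 551.7 -182.4   48. ]
d [-0.0002 -0.0032  0.0062] w [0.0001 0.0007 0.0002] rows>= 0.0
```

Emit:
drive_tool(
  targets=[
    {"dx":0,"dy":0,"dz":0.005,"wx":0,"wy":0,"wz":0,"hand":1},
    {"dx":0,"dy":0,"dz":0.005,"wx":0,"wy":0,"wz":0,"hand":0.4},
    {"dx":0,"dy":0,"dz":0.0,"wx":0,"wy":0,"wz":0,"hand":0.1},
    {"dx":0,"dy":0,"dz":0.0,"wx":0,"wy":0,"wz":0,"hand":0.1},
  ],
)

```text
time_s: 13.42
tcp_pos: [551.9, -182.5, 48.6]
ee_rot: [[0.156, 0.988, -0.001], [0.988, -0.156, -0.0], [-0.001, -0.001, -1.0]]
ft_force: [0.0, 0.0, -0.6]
finger_gap: 37.8
gripper_force: 0.0
```

Emit:
drive_tool(
  targets=[
    {"dx":0,"dy":0,"dz":-0.1,"wx":0,"wy":0,"wz":0,"hand":0.1},
    {"dx":0,"dy":0,"dz":-0.35,"wx":0,"wy":0,"wz":0,"hand":0.1},
    {"dx":0,"dy":0,"dz":-0.65,"wx":0,"wy":0,"wz":0,"hand":0.1},
    {"dx":0,"dy":0,"dz":-0.7,"wx":0,"wy":0,"wz":0,"hand":0.1},
    {"dx":0,"dy":0,"dz":-0.7,"wx":0,"wy":0,"wz":0,"hand":0.1},
  ],
)

```text
time_s: 14.05
tcp_pos: [552.2, -182.6, 154.5]
ee_rot: [[0.157, 0.988, 0.0], [0.988, -0.157, -0.001], [-0.001, 0.001, -1.0]]
ft_force: [-0.1, 1.7, -0.6]
finger_gap: 39.6
gripper_force: 0.0
```

```bash
python3 - <<'E'
from h import *
np.set_printoptions(precision=1,suppress=True)
now()
F=[grab_frame(n) for n in ["scene","wrist"]]
K=[]
for f in F:
    r=find_in(f,"latch_knob"); print(r[:2]); 
    m=pick(f,"cover",CP+[0,0,45],40)
    if m is not None: print("cover",m.sum())
a=cv2.resize(F[0]["img"][190:310,140:270],(390,360),interpolation=cv2.INTER_CUBIC)
b=cv2.resize(F[1]["img"],(480,360)); cv2.imwrite("pics/rel.png",np.hstack([a,b[:, :410]]))
cv2.imwrite("pics/relw.png",F[1]["img"])
for j in (0,8,30):
    for f in F: print(j,proj(f,CP+Rz(np.radians(CY))@[113-j,0,79.5]))
E
```

```text
t 14.05 tcp [ 552.2 -182.6  154.5] P case [-75.5  -0.1 145.4] tilt 0.0 yaw -0.0 roll -0.1 F [-0.1  1.7 -0.6] gap 39.6
[{'extent': [177.8, 262.1, 204.9, 282.7], 'p': 0.89}, {'extent': [162.7, 212.1, 240.7, 298.1], 'p': 0.3}]
cover 2633
[{'extent': [362.9, 197.8, 420.4, 232.7], 'p': 0.96}, {'extent': [167.2, 125.7, 420.5, 285.9], 'p': 0.69}]
cover 20861
0 [187.6 268.1]
0 [412.  223.6]
8 [188.6 265.3]
8 [402.1 223.6]
30 [191.4 257.7]
30 [374.6 223.6]
```

View pics/rel.png

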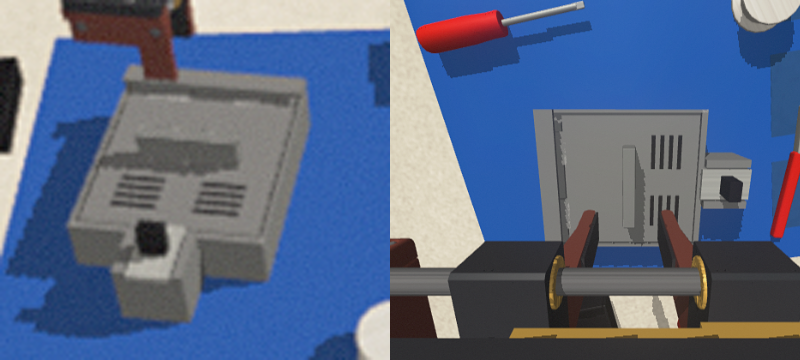

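The cover lies flat in the recess, with its slots at (650–680, 150–210) and the tongue edge under the lip at (555,170). The black knob is at (732,190), still open. I'll check the cover pose numerically and plan the push.

```bash
python3 - <<'E'
from h import *
np.set_printoptions(precision=2,suppress=True)
f=grab_frame("wrist")
C=Rz(np.radians(CY))
g=cv2.cvtColor(f["img"],cv2.COLOR_BGR2GRAY); u=proj(f,CP+C@[109,0,70]).astype(int)
w=(g[u[1]-35:u[1]+35,u[0]-40:u[0]+45]<45).astype(np.uint8); n,l,st,ce=cv2.connectedComponentsWithStats(w)
i=1+np.argmax(st[1:,4]); print("knob blob",st[i][:4]+[u[0]-40,u[1]-35,0,0],st[i][4])
for j in (0,4,8): print(j,[np.round(proj(f,CP+C@[113-j+a,b,79.5])) for a,b in((-6,-10),(-6,10),(6,-10),(6,10))])
t=CP+C@[146,0,0]
plan([t[0],t[1],150],tool(CY)); plan([t[0],t[1],60],tool(CY))
E
```

```text
knob blob [386 207  23  29] 324
0 [array([404., 236.]), array([407., 212.]), array([419., 236.]), array([422., 212.])]
4 [array([399., 236.]), array([402., 212.]), array([414., 236.]), array([417., 212.])]
8 [array([394., 236.]), array([397., 212.]), array([409., 236.]), array([412., 212.])]
d [-0.    0.94  0.02] w [-0.  0.  0.] rows>= 2.3
d [-0.    0.94  0.62] w [-0.  0.  0.] rows>= 2.7
```

Emit:
drive_tool(
  targets=[
    {"dx":0,"dy":0.3,"dz":0,"wx":0,"wy":0,"wz":0,"hand":1},
    {"dx":0,"dy":0.65,"dz":0,"wx":0,"wy":0,"wz":0,"hand":1},
    {"dx":0,"dy":0.94,"dz":0.1,"wx":0,"wy":0,"wz":0,"hand":1},
    {"dx":0,"dy":0.94,"dz":0.35,"wx":0,"wy":0,"wz":0,"hand":1},
    {"dx":0,"dy":0.94,"dz":0.45,"wx":0,"wy":0,"wz":0,"hand":1},
    {"dx":0,"dy":0.94,"dz":0.45,"wx":0,"wy":0,"wz":0,"hand":1},
  ],
)

```text
time_s: 15.15
tcp_pos: [689.9, -204.3, 84.8]
ee_rot: [[0.156, 0.988, -0.004], [0.988, -0.156, 0.0], [-0.0, -0.004, -1.0]]
ft_force: [-1.1, 0.3, -0.4]
finger_gap: 0.5
gripper_force: 0.0
```

```bash
cat >> h.py <<'E'
def psh(x,z):
    t=CP+Rz(np.radians(CY))@[x,0,z]; plan(t,tool(CY))
E
python3 - <<'E'
from h import *
now();s=read_state();print("x case",Rz(np.radians(CY)).T@(np.array(s["tcp_pos"])-CP)); psh(146,61); psh(120,61)
E
```

```text
t 15.15 tcp [ 689.9 -204.3   84.8] P case [63.9 -0.1 76.1] tilt -0.2 yaw 0.0 roll -0.0 F [-1.1  0.3 -0.4] gap 0.5
x case [ 1.44896576e+02 -6.81072695e-02  8.47527602e+01]
d [0.0005 0.008  0.1583] w [-0.0048  0.0005  0.0002] rows>= 0.4
d [ 0.0005 -0.1654  0.159 ] w [-0.0048  0.0005  0.0002] rows>= 0.6
```

Emit:
drive_tool(
  targets=[
    {"dx":0,"dy":0,"dz":0.08,"wx":0,"wy":0,"wz":0,"hand":1},
    {"dx":0,"dy":0,"dz":0.158,"wx":0,"wy":0,"wz":0,"hand":1},
    {"dx":0,"dy":-0.03,"dz":0.158,"wx":0,"wy":0,"wz":0,"hand":1},
    {"dx":0,"dy":-0.08,"dz":0.158,"wx":0,"wy":0,"wz":0,"hand":1},
    {"dx":0,"dy":-0.13,"dz":0.158,"wx":0,"wy":0,"wz":0,"hand":1},
    {"dx":0,"dy":-0.18,"dz":0.158,"wx":0,"wy":0,"wz":0,"hand":1},
    {"dx":0,"dy":-0.22,"dz":0.158,"wx":0,"wy":0,"wz":0,"hand":1},
    {"dx":0,"dy":-0.22,"dz":0.158,"wx":0,"wy":0,"wz":0,"hand":1},
  ],
)

```text
time_s: 16.15
tcp_pos: [658.2, -199.3, 62.7]
ee_rot: [[0.156, 0.988, -0.001], [0.988, -0.156, -0.001], [-0.001, -0.001, -1.0]]
ft_force: [-0.9, 0.3, 0.6]
finger_gap: 0.4
gripper_force: 0.0
```

```bash
python3 - <<'E'
from h import *
now();psh(103.5,61)
f=grab_frame("wrist"); C=Rz(np.radians(CY))
g=cv2.cvtColor(f["img"],cv2.COLOR_BGR2GRAY)
for j in (8,20,30): print(j,[np.round(proj(f,CP+C@[113-j-6,b,79.5])) for b in (-10,10)])
cv2.imwrite("pics/push.png",f["img"])
E
```

```text
t 16.15 tcp [ 658.2 -199.3   62.7] P case [31.8 -0.1 53.7] tilt -0.0 yaw 0.0 roll -0.0 F [-0.9  0.3  0.6] gap 0.4
d [ 0.0007 -0.062   0.0111] w [-0.0011  0.0009  0.0001] rows>= 0.2
8 [array([250., 292.]), array([249., 257.])]
20 [array([228., 292.]), array([226., 257.])]
30 [array([209., 292.]), array([206., 257.])]
```

View pics/push.png

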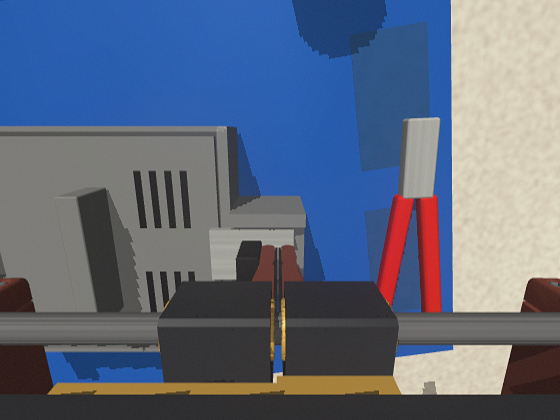

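The picture shows the knob at (237–262, 240–280) pressed by the closed fingers, with the latch at about 14–15 mm. About 15 mm more is needed.

Emit:
drive_tool(
  targets=[
    {"dx":0,"dy":-0.03,"dz":0,"wx":0,"wy":0,"wz":0,"hand":1},
    {"dx":0,"dy":-0.06,"dz":0,"wx":0,"wy":0,"wz":0,"hand":1},
    {"dx":0,"dy":-0.08,"dz":0,"wx":0,"wy":0,"wz":0,"hand":1},
    {"dx":0,"dy":-0.095,"dz":0,"wx":0,"wy":0,"wz":0,"hand":1},
    {"dx":0,"dy":-0.095,"dz":0,"wx":0,"wy":0,"wz":0,"hand":1},
  ],
)

```text
time_s: 16.82
tcp_pos: [644.2, -197.1, 62.4]
ee_rot: [[0.156, 0.988, -0.001], [0.988, -0.156, -0.0], [-0.001, -0.001, -1.0]]
ft_force: [0.2, -0.6, 0.1]
finger_gap: 0.4
gripper_force: 0.2
```

```bash
python3 - <<'E'
from h import *
now()
f=grab_frame("wrist"); C=Rz(np.radians(CY)); g=cv2.cvtColor(f["img"],cv2.COLOR_BGR2GRAY)
for j in (15,22,26,30): print(j,[np.round(proj(f,CP+C@[113-j-6,b,79.5])) for b in (-10,10)])
for r in range(244,276,6): print(r,g[r,220:285:3])
E
```

```text
t 16.825 tcp [ 644.2 -197.1   62.4] P case [17.6 -0.  53.5] tilt -0.1 yaw 0.0 roll -0.0 F [ 0.2 -0.6  0.1] gap 0.4
15 [array([264., 293.]), array([263., 257.])]
22 [array([251., 293.]), array([250., 257.])]
26 [array([243., 293.]), array([242., 257.])]
30 [array([235., 293.]), array([234., 257.])]
244 [163 162 162 163 160 161 162  63  49  46  48  48  47  45 136 152 137 152
 164 162 163 168]
250 [165 165 165 164 163 165 170  47  47  48  45  44  48  45  78  76  78  75
  67 112  52  76]
256 [164 163 162 165 163 166  43  46  46  46  45  47  47  41  76  75  76  77
  65 110  49  76]
262 [168 167 168 168 168 174  48  49  48  46  48  49  47  67  76  76  75  76
  51  83  51  72]
268 [168 165 167 165 165 169  45  48  47  47  47  49  46  76  73  76  77  74
  52  82  47  73]
274 [162 162 160 163 161 164  44  46  45  45  47  46  74  75  72  73  74  75
  50  82  49  74]
```

Emit:
drive_tool(
  targets=[
    {"dx":0,"dy":-0.01,"dz":0,"wx":0,"wy":0,"wz":0,"hand":1},
    {"dx":0,"dy":-0.017,"dz":0,"wx":0,"wy":0,"wz":0,"hand":1},
    {"dx":0,"dy":-0.017,"dz":0,"wx":0,"wy":0,"wz":0,"hand":1},
  ],
)

```text
time_s: 17.25
tcp_pos: [642.8, -196.8, 62.4]
ee_rot: [[0.156, 0.988, 0.001], [0.988, -0.156, -0.001], [-0.0, 0.001, -1.0]]
ft_force: [4.5, -1.0, -3.9]
finger_gap: 0.6
gripper_force: 2.6
```

Emit:
drive_tool(
  targets=[
    {"dx":0,"dy":0.04,"dz":0,"wx":0,"wy":0,"wz":0,"hand":1},
    {"dx":0,"dy":0.12,"dz":-0.1,"wx":0,"wy":0,"wz":0,"hand":1},
    {"dx":0,"dy":0.15,"dz":-0.4,"wx":0,"wy":0,"wz":0,"hand":1},
    {"dx":0,"dy":0.15,"dz":-0.8,"wx":0,"wy":0,"wz":0,"hand":1},
    {"dx":0,"dy":0.15,"dz":-1,"wx":0,"wy":0,"wz":0,"hand":1},
    {"dx":0,"dy":0.15,"dz":-1,"wx":0,"wy":0,"wz":0,"hand":1},
  ],
)

```text
time_s: 18.0
tcp_pos: [665.6, -200.2, 215.4]
ee_rot: [[0.156, 0.988, 0.003], [0.988, -0.156, -0.001], [-0.001, 0.003, -1.0]]
ft_force: [-0.5, -0.2, -1.9]
finger_gap: 0.5
gripper_force: 0.0
```

```bash
python3 - <<'E'
from h import *
now(); f=grab_frame("wrist"); C=Rz(np.radians(CY))
g=f["img"].copy()
for j in (25,30):
    p=np.array([proj(f,CP+C@[113-j+a,b,79.5]) for a,b in((-6,-10),(-6,10),(6,10),(6,-10))]); cv2.polylines(g,[np.round(p).astype(np.int32)],True,(0,0,255) if j==25 else (0,255,0),1)
cv2.imwrite("pics/end.png",g)
E
```

```text
t 18.0 tcp [ 665.6 -200.2  215.4] P case [3.920e+01 2.000e-01 2.062e+02] tilt 0.2 yaw -0.0 roll -0.1 F [-0.5 -0.2 -1.9] gap 0.5
```

View pics/end.png

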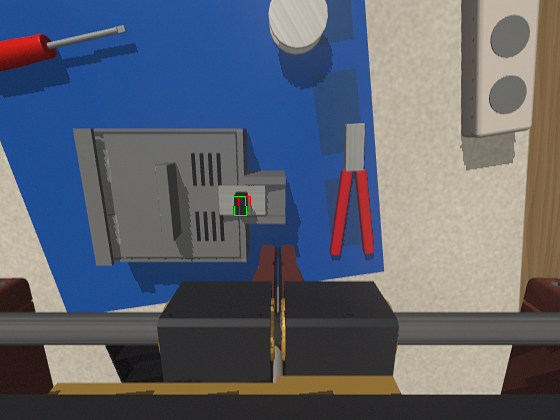

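The knob fills the green "30 mm" outline at (240,205), and the bolt reaches over the flat, seated cover. The push ended in a 4.5 N stop force, the arm is clear and nothing else was disturbed.

```bash
python3 -c "
from workcell import *
print(finish_job())"
```

```text
the job is handed in; nothing more can be done
None
```

The cover was hooked under the lip and lowered flat into its recess, the latch was pushed to its stop (about 30 mm), and the job was handed in at about 18 s of robot time; no verdict came back.

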